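Zero the tensioner's dial, then hold its cage arm wound to the stop

ROBOT

A 6-joint arm with a two-finger parallel gripper is mounted at the origin on the work surface. World frame = base frame: x ahead of the robot, y to its left, z up, the work surface at z = 0. Lengths are in mm, angles in rad, forces in N, time in s.
With the tool pointing down it reaches from about 250 to 775 mm from the base axis. Payload 8.9 kg.
Tool frame: the origin (TCP) lies midway between the tips of the shut fingers; the grasp point (between the pads) lies 19 mm behind it; z points along the fingers, y is the line along which they close (so a half turn about z gives the same grasp; the last joint's range is limited). The gripper opens to 85 mm and grips with 20 to 120 N. Pads are 22 mm wide; open, the fingers measure 114 mm over their backs; the gripper's body (76 mm by 85 mm) begins 54 mm behind the grasp point. The pads swing forward as they close: fully open they stand 13 mm farther back than shut.
Start: joints at [-1.263, 0.291, -0.153, 1.127, 0, 1.431], TCP at [226.844, -473.461, 231.305] pointing down, gripper open.
Joint ranges: [-2.52, 2.52], [-0.91, 1.74], [-1.3, 1.37], [-1.96, 2.02], [-1.52, 1.47], [-3.14, 3.14]. Speed limits (rad/s): [2.22, 2.22, 2.79, 3.14, 3.14, 3.14].

INTERFACE

Orientations are given as a rotation vector (axis times angle).
In Python, from plant import robot, imaging, finish_job gives the robot as it stands.
- The arm moves only by the shell command python3 -m inch 'ROWS' [FORCE]. ROWS is JSON, a list of rows, each an object of numbers: "hand": the closure, from 0 (fully open) to 1 (shut); "dx", "dy", "dz": the shift along the tool's x, y, z in m; "twist": the turn about the tool's z in rad. In form: [{"hand": .., "dx": .., "dy": .., "dz": .., "twist": ..}, ...]. A call has 1 to 20 rows; each row shifts and turns the commanded pose from where the row before left it, along the tool's axes as they then stand; what a row does not reach is not made up. A row lasts 1/8 s, in which the tool goes at most 62.5 mm and 10.7 degrees, less where a joint would pass 70% of its speed; a pose out of reach is approached as far as the arm can. A call with a gripper value outside its range is refused whole. The fingers move at their own pace and stop on an object; FORCE is the grip in N (left out, the last holds). Time passes only in rows, so rows that do not move let the fingers close. It gives the time, the measured TCP pose, the force, the opening and the grip force at its end, in the units of the state.
- robot.state(): the state, without advancing time (a new reading comes with each control period).
- imaging.snapshot(name): name is "scene" or "top" or "wrist"; returns a dict with "color" (420x560x3 uint8, red, green, blue), "K" (3x3 intrinsics, pixels), "cam_to_world" (4x4, takes a point from camera to world coordinates). Camera axes: x right, y down, z forward; pixel columns grow to the right and rows downward; lengths in mm; the calibration is good to about 2 mm. A picture is of the moment at which its call begins. There is no depth.
- finish_job(): hands the job in; it is judged then, once.
The state is a dict: "time_s": time; "joints": joint angles; "joint_velocities": joint speeds; "joint_efforts": joint torques, N m; "tool_pos": TCP position; "ee_rot": TCP orientation; "force": force on the tool from outside, world axes, zero at the start; "moment": the same for the moment, N m; "width": opening from 0.0 (shut) to 1.0 (fully open); "gripper_force": force on a finger pad.
Only numpy, scipy, OpenCV 4.12 (cv2) and the standard library are available. Lean on these libraries where they do the work, as an engineer would, in place of code of your own. Each camera call takes 0.05 s, during which the arm holds its last target. There are 200 camera calls.

TASK

First, with the chain tensioner's spring arm still at rest, turn the black dial bezel until its green zero mark lines up with the red needle, and leave it at that setting. Then take the orange pin at the end of the arm with the gripper's fingers, wind the arm forward against its spring until it is fully against the red stop pin, and finish while still holding it there with the fingers, so that the reading can be taken: do not let go. Leave everything else on the table where it lies.

Things in the scene. Friction and masses are not known exactly. Their poses are not given: they have to be found in the camera images.
- tensioner: chain tensioner bolted to the table: blue plate 180 x 180 x 12 mm with pivot post, coil spring, two upright stop pins (plain: rest; red: forward; tops at 58 mm) and a dark hanger bracket (top at 78 mm) under the dial. Origin on the upright pivot axis at table height, z up, x away from the robot (yaw within 0.35 rad). At rest the arm points 120 deg clockwise from +x, seen from above
- cage_arm (a joint): angle (rad) of the sprung arm about the upright pivot axis: 0 = at rest on the plain stop pin, grows counterclockwise seen from above (its free end travels away from the robot), 1.1 = fully forward on the red stop pin. The spring always pulls it back to 0: about 2.5 N at the grip pin at rest, 8.5 N at the red stop
- grip_pin (a point): point on the axis of the upright round orange grip pin at the arm's free end: 18 mm diameter, from 64 to 125 mm above the table; this point is 100 mm above the table and 120 mm from the pivot axis, and swings with the arm. The arm is a cage of two steel plates 26 mm wide, 38 to 64 mm above the table, with two black toothed wheels between
- bezel (a joint): angle (rad) of the dial's bezel about the same pivot axis, counterclockwise seen from above is positive; 0 = its green zero mark lies exactly under the red needle of the arm at rest. It stops at -1.6 and 1.6, turns stiffly (0.04 N m) and stays where it is left
- bezel_grip (a point): point on the bezel's axis, 104 mm above the table. The bezel is a black knurled round knob 56 mm across (59 mm over the knurls), from 82 to 116 mm above the table, with a white dial face on top; it can be gripped across its sides at any yaw
- zero_mark (a point): outer end of the green zero mark painted on the white face, 24 mm from the axis, 117 mm above the table; it turns with the bezel. Black graduations stand every 10 deg
- needle_tip (a point): tip of the red needle over the dial face, 23 mm from the axis, 119 mm above the table. The needle is fixed to the cage arm and points the same way as the arm
- spare_wheel: spare black plastic chain guide wheel, 37 mm across, 16 mm high, lying loose on the tensioner's blue plate; bystander; origin at the centre of its underside
- wrench: steel wrench 170 mm long lying loose beside the tensioner; bystander; origin in the middle of its length, on its underside
- spray_can: upright green spray can with white cap, 54 mm across, 170 mm tall; bystander; origin at the centre of its underside
- hammer: hammer lying on the table; bystander; origin in the middle of its length, on its underside
- red_flange: flat red steel ring, 90 mm outside, 10 mm high; bystander; origin at the centre of its underside
- dark_flange: flat dark steel ring, 90 mm outside, 10 mm high; bystander; origin at the centre of its underside
- magnet: red welding magnet block, 70 x 50 x 20 mm; bystander; origin at the centre of its underside

How it is judged:
By the outcome, as a careful person would: the job done as asked, in the order asked, and still so for the second after the job is handed in, while the arm keeps its last pose, push and grip.
It also fails if it takes over 50 s, if anything falls off the work surface, if the arm or the gripper's body presses on something with over 40 N, if the wrist force passes 120 N, or if a joint passes its speed limit or range.

## Working session

There is one attempt and no reset: what is moved stays moved. The work goes in short steps, Python scripts to look and compute and a shell command to move; the robot and the scene stay as the last step left them, time stands still between calls to the robot, and variables do not carry over. Pictures are saved under pics/ and viewed, at most 10 in all, crops included, and the job is handed in when it is done.

```bash
ls; mkdir -p pics; cat > h.py <<'E'
import numpy as np, cv2
from plant import robot, imaging
def snap(n,f):
    s=imaging.snapshot(n); cv2.imwrite('pics/'+f+'.png',s['color'][:,:,::-1]); np.savez('pics/'+f+'.npz',**s); return s
def px2w(s,u,v,z):
    c=np.array(s['cam_to_world']);d=c[:3,:3]@np.linalg.inv(s['K'])@[u,v,1]
    return c[:3,3]+d*(z-c[2,3])/d[2]
def w2px(s,p):
    c=np.array(s['cam_to_world']);q=np.array(s['K'])@(c[:3,:3].T@(np.array(p)-c[:3,3]));return q[:2]/q[2]
E
python3 - <<'E'
from h import *
for n in('scene','top'):
    s=snap(n,n+'0');print(n,np.round(s['cam_to_world'],2).tolist(),s['K'][0])
st=robot.state();print(st)
a=cv2.imread('pics/top0.png');cv2.imwrite('pics/top0b.png',cv2.resize(a,(784,588),interpolation=3))
E
```

```text
pics
scene [[0.18, 0.63, -0.76, 1599.31], [0.98, -0.09, 0.15, -150.06], [0.02, -0.77, -0.63, 922.49], [0.0, 0.0, 0.0, 1.0]] [428.36644969   0.         273.59445352]
top [[0.01, -1.0, 0.05, 518.4], [-1.0, -0.01, -0.01, 60.49], [0.01, -0.05, -1.0, 1165.85], [0.0, 0.0, 0.0, 1.0]] [398.43599703   0.         280.75770547]
{'time_s': 0.1, 'joints': array([-1.26329865e+00,  2.91218879e-01, -1.53992150e-01,  1.12668837e+00,
        8.37973503e-06,  1.43150960e+00]), 'joint_velocities': array([-0.00271051, -0.00180831,  0.00220581, -0.00069785,  0.00103697,
        0.00043794]), 'joint_efforts': array([ 1.24467006e-03, -5.37978351e+01,  3.31917679e+01,  9.38894344e-03,
       -1.86747902e-04, -1.38898194e-06]), 'tool_pos': array([ 226.73910297, -473.11842797,  230.81426354]), 'ee_rot': array([-3.06245642e+00, -6.95741000e-01,  1.32395693e-04]), 'force': array([-0.22695167, -0.36108669, -0.88324855]), 'moment': array([-0.023567 , -0.0034694,  0.0066923]), 'gripper_force': 0.0, 'width': 1.0014775145503398}
```

View pics/top0b.png

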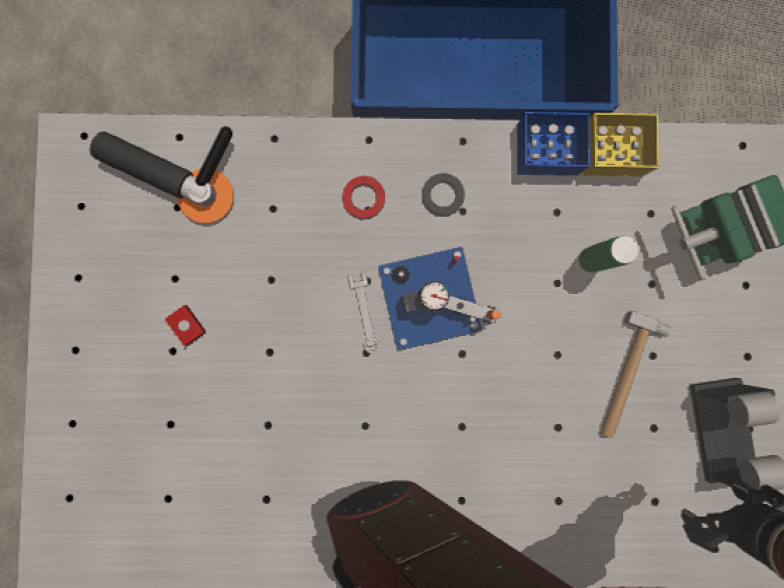

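View pics/scene0.png

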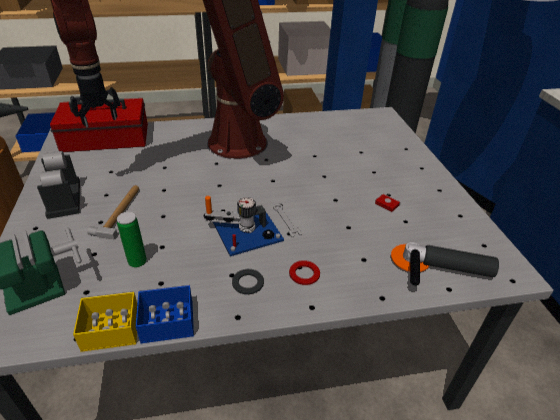

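The top view shows the dial at about (434,296), the orange pin at (495,314) and the red stop at (457,257), all in the 1.4x picture. The wrench is left of the plate, and the can (610,250) and hammer are to the right.

```bash
cat >> h.py <<'E'
def load(f): return dict(np.load('pics/'+f+'.npz'))
E
python3 - <<'E'
from h import *
s=load('top0');a=s['color'].astype(int);k=1.4
f=lambda u,v,z:np.round(px2w(s,u/k,v/k,z),1)
c=f(434,296,117);p=f(495,314,125);print('axis',c,'pin',p,np.linalg.norm((p-c)[:2]),'redstop',f(457,257,58),'can',f(624,250,170))
P=[f(u,v,12) for u,v in((380,266),(462,248),(480,332),(400,350))];print('plate',P,np.mean(P,0))
print('arm dir',np.degrees(np.arctan2(*(p-c)[1::-1])), 'plate x', [np.degrees(np.arctan2(*(P[1]-P[2])[1::-1])),np.degrees(np.arctan2(*(P[0]-P[3])[1::-1]))])
from scipy.spatial.transform import Rotation as R
print(R.from_rotvec(robot.state()['ee_rot']).as_matrix().round(3))
E
```

```text
axis [564.8 -31.  117. ] pin [ 532.  -144.6  125. ] 118.24043301679843 redstop [645.9 -81.6  58. ] can [ 649.4 -369.2  170. ]
plate [array([630.5,  72.5,  12. ]), array([670.2, -97.9,  12. ]), array([ 496. , -135.8,   12. ]), array([457.3,  29.3,  12. ])] [563.5   -32.975  12.   ]
arm dir -106.10514208414884 plate x [np.float64(12.274331899834706), np.float64(14.005104460387374)]
[[ 0.902  0.432 -0.   ]
 [ 0.432 -0.902  0.001]
 [ 0.    -0.001 -1.   ]]
```

```bash
python3 -m inch '[{"hand":0,"dx":0.0354,"dy":-0.0181},{"hand":0,"dx":0.0354,"dy":-0.0181},{"hand":0,"dx":0.0354,"dy":-0.0181},{"hand":0,"dx":0.0354,"dy":-0.0181},{"hand":0,"dx":0.0354,"dy":-0.0181},{"hand":0,"dx":0.0354,"dy":-0.0181},{"hand":0,"dx":0.0354,"dy":-0.0181},{"hand":0,"dx":0.0354,"dy":-0.0181},{"hand":0,"dx":0.0354,"dy":-0.0181},{"hand":0,"dx":0.0354,"dy":-0.0181},{"hand":0,"dx":0.0354,"dy":-0.0181},{"hand":0,"dx":0.0354,"dy":-0.0181},{"hand":0,"dx":0.0354,"dy":-0.0181},{"hand":0,"dx":0.0354,"dy":-0.0181},{"hand":0},{"hand":0}]'; python3 - <<'E'
from h import *
s=snap('wrist','w1');st=robot.state();print(st['tool_pos'],st['ee_rot'],st['joints'],st['force']);print(np.round(s['cam_to_world'],2).tolist(),s['K'][0])
E
```

```text
[ 226.76488574 -473.15823475  230.89537602] [-3.06259286e+00 -6.95815835e-01  8.98772587e-05] [-1.26328353e+00  2.91135079e-01 -1.53891523e-01  1.12672142e+00
  2.27955226e-05  1.43149749e+00] [-0.88356798 -0.26892064  0.14463419]
[[0.43, -0.86, -0.26, 294.05], [-0.9, -0.41, -0.12, -441.05], [-0.0, 0.29, -0.96, 372.69], [0.0, 0.0, 0.0, 1.0]] [308.30971665   0.         281.94481593]validation failed for argument at $[0]...
```

View pics/w1.png

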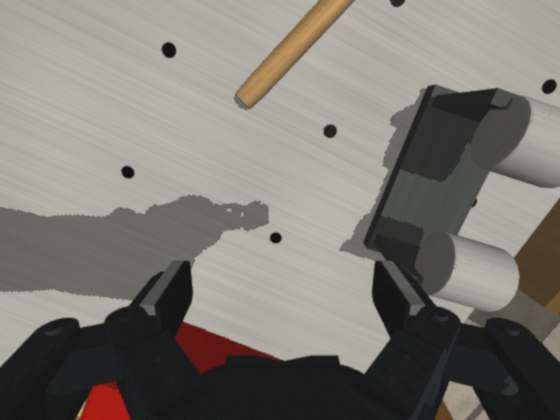

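The move was refused because every row needs all five keys, so the wrist picture only shows the start area. I'll resend it with complete rows.

```bash
python3 -m inch '[{"hand":0,"dx":0.0354,"dy":-0.0181,"dz":0,"twist":0},{"hand":0,"dx":0.0354,"dy":-0.0181,"dz":0,"twist":0},{"hand":0,"dx":0.0354,"dy":-0.0181,"dz":0,"twist":0},{"hand":0,"dx":0.0354,"dy":-0.0181,"dz":0,"twist":0},{"hand":0,"dx":0.0354,"dy":-0.0181,"dz":0,"twist":0},{"hand":0,"dx":0.0354,"dy":-0.0181,"dz":0,"twist":0},{"hand":0,"dx":0.0354,"dy":-0.0181,"dz":0,"twist":0},{"hand":0,"dx":0.0354,"dy":-0.0181,"dz":0,"twist":0},{"hand":0,"dx":0.0354,"dy":-0.0181,"dz":0,"twist":0},{"hand":0,"dx":0.0354,"dy":-0.0181,"dz":0,"twist":0},{"hand":0,"dx":0.0354,"dy":-0.0181,"dz":0,"twist":0},{"hand":0,"dx":0.0354,"dy":-0.0181,"dz":0,"twist":0},{"hand":0,"dx":0.0354,"dy":-0.0181,"dz":0,"twist":0},{"hand":0,"dx":0.0354,"dy":-0.0181,"dz":0,"twist":0},{"hand":0,"dx":0,"dy":0,"dz":0,"twist":0},{"hand":0,"dx":0,"dy":0,"dz":0,"twist":0}]'; python3 - <<'E'
from h import *
s=snap('wrist','w2');st=robot.state();print(st['tool_pos'],st['ee_rot'],st['joints'],st['force'])
E
```

```text
time_s: 2.15
tool_pos: [563.8, -30.9, 230.9]
ee_rot: [-3.063, -0.697, 0.002]
force: [-0.0, -0.8, -0.3]
width: 0.999
gripper_force: 0.0
[563.76985282 -31.29306123 231.09591337] [-3.06364566e+00 -6.95415206e-01  1.21055326e-03] [-1.84750148e-01  3.67115776e-01 -4.40440996e-02  1.16034866e+00
 -2.94660983e-04  2.51042819e+00] [0.42432077 0.01409155 0.10160447]
```

View pics/w2.png

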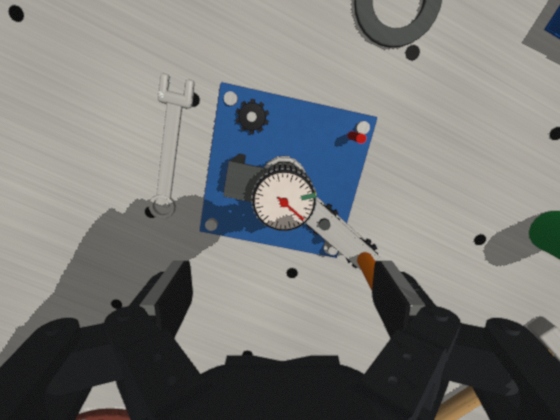

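The wrist view shows the dial centre near (283,199), the green mark near (308,196), the needle tip near (303,219) and the red stop near (360,138).

```bash
cat >> h.py <<'E'
def dial(s,uv,r=60):
    a=s['color'].astype(int);R,G,B=a[...,0],a[...,1],a[...,2]
    v,u=np.mgrid[:420,:560];near=np.hypot(u-uv[0],v-uv[1])<r
    w=near&(a.min(2)>170); g=near&(G>R+40)&(G>B+20); rd=near&(R>G+80)&(R>B+80)
    # fit white-face circle (face+marks) by least squares enclosing circle
    m=(near&((a.min(2)>150))).astype('uint8');n,l,st,_=cv2.connectedComponentsWithStats(m);i=1+st[1:,4].argmax()
    pts=np.argwhere(l==i)[:,::-1].astype('float32')
    e=cv2.fitEllipse(cv2.convexHull(pts));c=px2w(s,*e[0],117)
    def W(mask,z):
        q=np.argwhere(mask)[:,::-1];return np.array([px2w(s,*x,z) for x in q])
    gw=W(g,117);rw=W(rd,119)
    return c,e,gw,rw
E
python3 - <<'E'
from h import *
s=load('w2');c,e,gw,rw=dial(s,(283,199),36)
print(c,e,len(gw),len(rw))
an=lambda p:np.degrees(np.arctan2(p[1]-c[1],p[0]-c[0]))
for n,q in(('g',gw),('r',rw)):
    d=np.hypot(*(q-c)[:,:2].T);k=d>8;m=q[k].mean(0);print(n,d.max(),an(m),m)
p=px2w(s,366,256,125);print('pin',p,an(p),np.hypot(*(p-c)[:2]))
p=px2w(s,360,138,58);print('stop',p,an(p),np.hypot(*(p-c)[:2]))
a=cv2.resize(s['color'][150:250,230:400,::-1],(680,400),interpolation=2);cv2.imwrite('pics/w2c.png',a)
E
```

```text
[566.84130911 -30.97388836 117.        ] ((283.5670471191406, 200.3343963623047), (54.05550765991211, 56.682701110839844), 85.63520050048828) 42 105
g 26.653089744255446 -54.37561269121988 [579.38156843 -48.47419523 117.        ]
r 22.90157017939482 -109.74196743310468 [561.45231009 -45.99011281 119.        ]
pin [ 554.35050359 -117.727087    125.        ] -98.19319244379467 87.64780485921135
stop [643.29671778 -79.20624629  58.        ] -32.24602667372603 90.39795277395515
```

View pics/w2c.png

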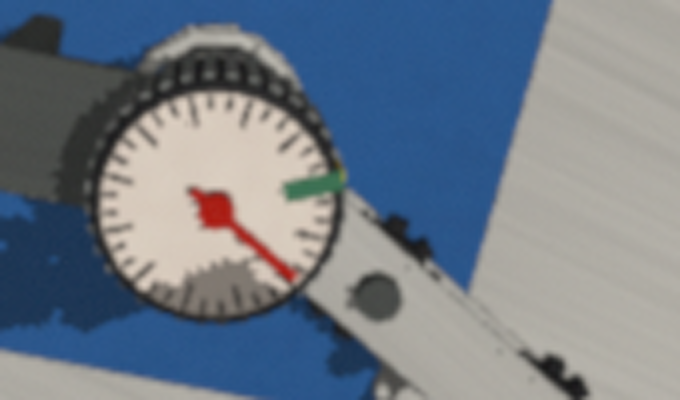

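```bash
python3 -m inch '[{"hand":0,"dx":0.0018,"dy":0.0009,"dz":0,"twist":-0.15},{"hand":0,"dx":0,"dy":0,"dz":0,"twist":-0.15},{"hand":0,"dx":0,"dy":0,"dz":0,"twist":-0.15},{"hand":0,"dx":0,"dy":0,"dz":0,"twist":-0.15},{"hand":0,"dx":0,"dy":0,"dz":0,"twist":-0.15},{"hand":0,"dx":0,"dy":0,"dz":0,"twist":-0.15},{"hand":0,"dx":0,"dy":0,"dz":0,"twist":-0.15},{"hand":0,"dx":0,"dy":0,"dz":0,"twist":-0.15},{"hand":0,"dx":0,"dy":0,"dz":0.03,"twist":0},{"hand":0,"dx":0,"dy":0,"dz":0.03,"twist":0},{"hand":0,"dx":0,"dy":0,"dz":0.02,"twist":0},{"hand":0,"dx":0,"dy":0,"dz":0,"twist":0},{"hand":0,"dx":0,"dy":0,"dz":0,"twist":0}]'; cat >> h.py <<'E'
def measure(s,uv,r=36):
    c,e,gw,rw=dial(s,uv,r)
    def line(q):
        m=q.mean(0);_,_,v=np.linalg.svd((q-m)[:,:2]);d=v[0]
        if d@(q[np.hypot(*(q-c)[:,:2].T).argmax()]-c)[:2]<0:d=-d
        return np.degrees(np.arctan2(d[1],d[0]))
    an=lambda p:np.degrees(np.arctan2(p[1]-c[1],p[0]-c[0]))
    far=rw[np.hypot(*(rw-c)[:,:2].T)>15].mean(0)
    print('c',c.round(1),'ellipse',np.round(e[0],1),np.round(e[1],1),'green n%d line %.1f rad %.1f'%(len(gw),line(gw),an(gw.mean(0))),'needle n%d line %.1f rad %.1f'%(len(rw),line(rw),an(far)))
E
python3 - <<'E'
from h import *
measure(load('w2'),(283,199))
s=snap('wrist','w3');uv=w2px(s,(566,-31,117));print(uv);measure(s,uv,50)
E
```

```text
time_s: 3.82
tool_pos: [566.6, -31.5, 152.3]
ee_rot: [2.136, 2.303, 0.001]
force: [0.5, -0.2, -0.4]
width: 0.998
gripper_force: 0.0
c [566.8 -31.  117. ] ellipse [283.6 200.3] [54.1 56.7] green n42 line -53.5 rad -54.4 needle n105 line -106.4 rad -109.2
[280.34750772 237.76232533]
c [574.6 -36.8 117. ] ellipse [293.3 247.3] [42.2 63. ] green n90 line -52.1 rad -68.3 needle n238 line -106.2 rad -139.3
```

```bash
python3 -m inch '[{"hand":0,"dx":0,"dy":0,"dz":0.025,"twist":0},{"hand":0,"dx":0,"dy":0,"dz":0.025,"twist":0},{"hand":0,"dx":0,"dy":0,"dz":0.02,"twist":0},{"hand":0,"dx":0,"dy":0,"dz":0.002,"twist":0},{"hand":0.2,"dx":0,"dy":0,"dz":0,"twist":0},{"hand":0.3,"dx":0,"dy":0,"dz":0,"twist":0},{"hand":0.4,"dx":0,"dy":0,"dz":0,"twist":0},{"hand":0.5,"dx":0,"dy":0,"dz":0,"twist":0},{"hand":0.5,"dx":0,"dy":0,"dz":0,"twist":0},{"hand":0.5,"dx":0,"dy":0,"dz":0,"twist":0}]' 25; python3 - <<'E'
from h import *
s=snap('wrist','w4')
E
```

```text
time_s: 5.12
tool_pos: [565.4, -31.1, 80.4]
ee_rot: [-2.135, -2.304, 0.002]
force: [-6.5, -1.3, 9.4]
width: 0.648
gripper_force: 25.6
```

View pics/w4.png

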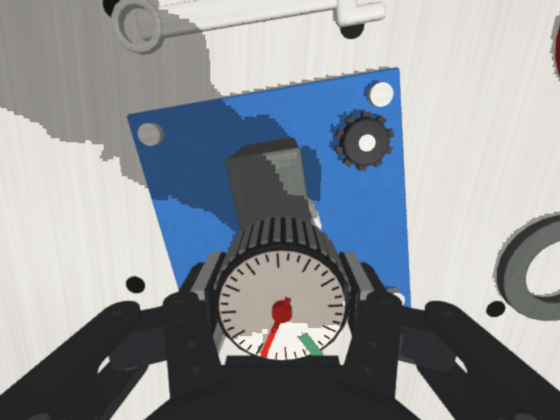

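The bezel is gripped. The needle points to about (265,350) and the green mark is at (310,345). I'll turn it clockwise by 0.93.

```bash
python3 -m inch '[{"hand":0.5,"dx":0,"dy":0,"dz":0,"twist":0.115},{"hand":0.5,"dx":0,"dy":0,"dz":0,"twist":0.115},{"hand":0.5,"dx":0,"dy":0,"dz":0,"twist":0.115},{"hand":0.5,"dx":0,"dy":0,"dz":0,"twist":0.115},{"hand":0.5,"dx":0,"dy":0,"dz":0,"twist":0.115},{"hand":0.5,"dx":0,"dy":0,"dz":0,"twist":0.115},{"hand":0.5,"dx":0,"dy":0,"dz":0,"twist":0.12},{"hand":0.5,"dx":0,"dy":0,"dz":0,"twist":0.12},{"hand":0.5,"dx":0,"dy":0,"dz":0,"twist":0},{"hand":0.5,"dx":0,"dy":0,"dz":0,"twist":0}]'; python3 - <<'E'
from h import *
s=snap('wrist','w5');st=robot.state();print(st['joints'])
cv2.imwrite('pics/w5c.png',cv2.resize(s['color'][210:370,180:390,::-1],(787,600),interpolation=2))
E
```

```text
time_s: 6.42
tool_pos: [565.9, -31.3, 80.4]
ee_rot: [2.941, 1.101, -0.001]
force: [-5.9, -2.5, 7.3]
width: 0.646
gripper_force: 25.5
[-1.83632295e-01  4.94433558e-01 -2.67573359e-01  8.08969454e-01
 -9.31733630e-04  2.24155154e+00]
```

View pics/w5c.png

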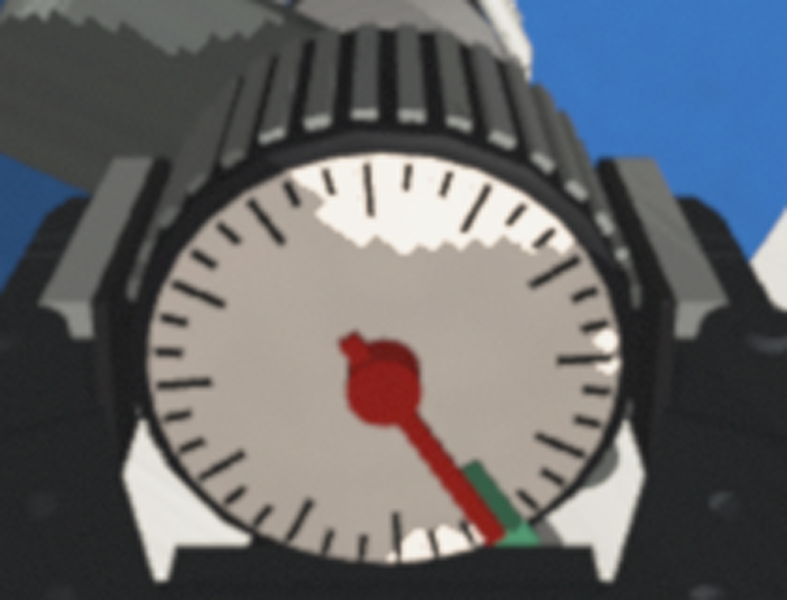

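The needle tip (495,540 in the crop) lies almost on the green mark (centre about 500,505). I'll work out the leftover angle with heights taken into account.

```bash
python3 - <<'E'
from h import *
s=load('w5');o=lambda u,v:(180+(u+.5)*210/787-.5,210+(v+.5)*160/600-.5)
W=lambda u,v,z:px2w(s,*o(u,v),z)
an=lambda d:np.degrees(np.arctan2(d[1],d[0]))
# face center from rim ellipse: predicted from a circle of r=~27 at z117; fit with rim points
E=cv2.fitEllipse(np.array([(385,152),(148,370),(622,365),(215,222),(560,222),(390,562),(190,490)],'float32'));c=W(*E[0],117)
print('c',c,E, [np.hypot(*(W(*p,117)-c)[:2]) for p in((385,152),(148,370),(622,365),(390,562))])
n0,n1=W(345,340,119),W(494,537,119)
print('needle line',an(n1-n0),'tip rad',an(n1-c),np.hypot(*(n1-c)[:2]))
# green's right edge (482,463)->(532,530): edge is half width off
g0,g1=W(482,463,117),W(536,530,117);print('green right edge line',an(g1-g0),np.hypot(*(g1-c)[:2]),'rad',an(g0-c),an(g1-c))
g2=W(463,469,117);print('inner end centre',an((g0+g2)/2-c),np.hypot(*((g0+g2)/2-c)[:2]),'width',np.linalg.norm(g0-g2))
for k,(p,q) in {'majorL':((165,384),(212,382)),'majorR':((555,360),(608,358))}.items(): print(k,an(W(*p,117)-c),an(W(*q,117)-c))
E
```

```text
c [567.34077355 -30.05551652 117.        ] ((382.8630065917969, 359.406494140625), (408.5873718261719, 475.3255310058594), 81.97342681884766) [np.float64(23.87692891018558), np.float64(24.880068311450284), np.float64(25.27518463443261), np.float64(26.304165518161856)]
needle line -106.03584658419717 tip rad -109.01127241560485 24.297519334519833
green right edge line -103.96020843958898 27.74304696253284 rad -99.37987330663121 -101.16788853525372
inner end centre -102.96708046173386 16.604220611592865 width 2.194247170662616
majorL 138.480816172474 139.73864525738995
majorR -49.192881800125065 -48.54986002797191
```

```bash
python3 -m inch '[{"hand":0.2,"dx":0,"dy":0,"dz":0,"twist":0},{"hand":0,"dx":0,"dy":0,"dz":0,"twist":0},{"hand":0,"dx":0,"dy":0,"dz":0,"twist":0},{"hand":0,"dx":0,"dy":0,"dz":0,"twist":0},{"hand":0,"dx":0,"dy":0,"dz":-0.03,"twist":0},{"hand":0,"dx":0,"dy":0,"dz":-0.04,"twist":0},{"hand":0,"dx":-0.03,"dy":0,"dz":-0.03,"twist":0},{"hand":0,"dx":-0.03,"dy":0,"dz":0,"twist":0},{"hand":0,"dx":0,"dy":0,"dz":0,"twist":0},{"hand":0,"dx":0,"dy":0,"dz":0,"twist":0}]'; python3 - <<'E'
from h import *
s=snap('wrist','w6');uv=w2px(s,(566,-31,117));print(uv)
measure(s,uv,38);x,y=uv.astype(int)
cv2.imwrite('pics/w6c.png',cv2.resize(s['color'][y-60:y+60,x-80:x+80,::-1],(800,600),interpolation=2))
E
```

```text
time_s: 7.72
tool_pos: [521.4, -70.1, 179.3]
ee_rot: [-2.942, -1.102, -0.001]
force: [-0.2, 0.1, 0.8]
width: 1.001
gripper_force: 0.0
[281.47373843 137.85187181]
c [566. -31. 117.] ellipse [281.5 137.8] [75.7 75.8] green n4 line -137.2 rad -102.6 needle n218 line -106.5 rad -107.0
```

View pics/w6c.png

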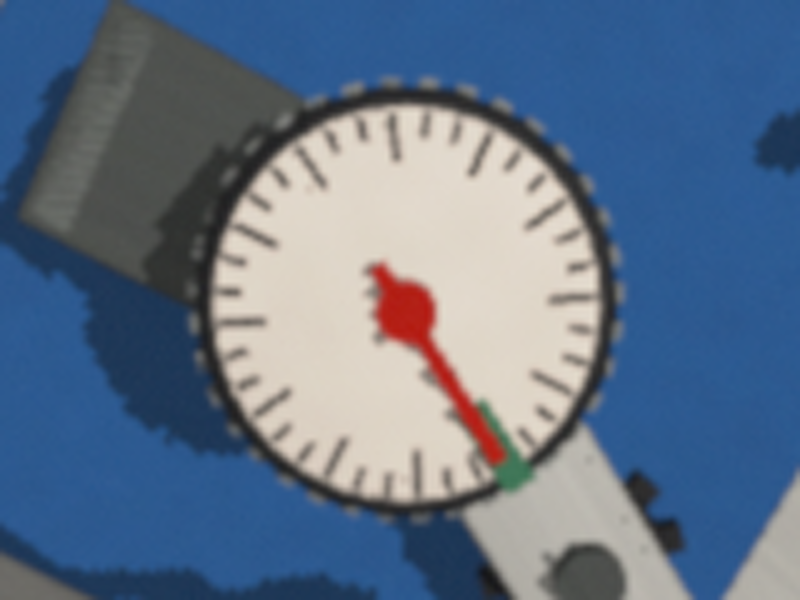

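The dial is seen from nearly overhead. The needle runs to (497,460), and the green mark runs from (485,405) to (514,482), about 1–2° counterclockwise of it. I'll measure that with a rectified picture and the tick comb.

```bash
cat > rect.py <<'E'
from h import *
def go(s,c0=(566,-31)):
    def rect(z,c,h=35,n=700):
        P=[(c[0]+a*h,c[1]+b*h,z) for a,b in((-1,-1),(1,-1),(1,1),(-1,1))]
        src=np.float32([w2px(s,p) for p in P]);dst=np.float32([(0,0),(n,0),(n,n),(0,n)])
        return cv2.warpPerspective(s['color'],cv2.getPerspectiveTransform(src,dst),(n,n),flags=cv2.INTER_CUBIC).astype(float)  # col=x,row=y
    def polar(I,cx,cy,r0,r1):
        th=np.radians(np.arange(0,360,.25));r=np.arange(r0,r1,.1)
        R,T=np.meshgrid(r,th);mx=((R*np.cos(T)+cx+35)*10).astype('float32');my=((R*np.sin(T)+cy+35)*10).astype('float32')
        return r,np.degrees(th),np.dstack([cv2.remap(I[...,k].astype('float32'),mx,my,1) for k in range(3)])
    I=rect(117,c0);cx=cy=0
    for _ in range(4):   # centre from white-face edge
        r,t,p=polar(I,cx,cy,18,32);b=p.min(2);e=[]
        for row in b:
            w=np.where(row>130)[0]; e.append(r[w[-1]] if len(w) else np.nan)
        e=np.array(e);md=np.nanmedian(e);k=np.abs(e-md)<1.5;T=np.radians(t[k])
        A=np.c_[np.cos(T),np.sin(T),np.ones(k.sum())];q=np.linalg.lstsq(A,e[k],rcond=None)[0];cx+=q[0];cy+=q[1]
    r,t,p=polar(I,cx,cy,16,25)
    ex=(p[...,1]-p[...,0]).clip(0)*(p[...,1]>p[...,2]);w=ex.mean(1);w[w<w.max()*.3]=0
    g=np.degrees(np.angle((w*np.exp(1j*np.radians(t))).sum()))
    _,t,p=polar(I,cx,cy,md-4.5,md-2);d=255-p.mean((1,2));off=np.abs((t-(-106)+180)%360-180)>20
    ph=np.degrees(np.angle((d*np.exp(1j*np.radians(t)*36))[off].sum()))/36
    ph+=10*round((g-ph)/10)
    J=rect(119.5,c0);m=(J[...,0]>J[...,1]+70)&(J[...,0]>J[...,2]+70);q=np.argwhere(m)[:,::-1]/10-35.-[cx,cy]
    far=q[(np.hypot(*q.T)>8)&(np.hypot(*q.T)<26)];rad=np.degrees(np.arctan2(*far.mean(0)[::-1]))
    v=np.linalg.svd(far-far.mean(0),full_matrices=False)[2][0];ln=np.degrees(np.arctan2(v[1],v[0]))
    print('centre',c0[0]+cx,c0[1]+cy,'R',md,'green %.1f ticks %.1f needle rad %.1f line %.1f(mod180) tipR %.1f'%(g,ph,rad,ln,np.hypot(*far.T).max()))
E
python3 - <<'E'
from rect import *
go(load('w2'));go(load('w6'))
E
```

```text
centre 566.1299131982014 -31.254531571898024 R 24.800000000000097 green -52.4 ticks -51.4 needle rad -107.1 line 73.9(mod180) tipR 23.0
centre 565.8255265391083 -31.45609730359936 R 25.0000000000001 green -100.8 ticks -104.9 needle rad -106.8 line 74.0(mod180) tipR 22.9
```

```bash
python3 -m inch '[{"hand":0,"dx":0.03,"dy":0,"dz":0,"twist":0},{"hand":0,"dx":0.03,"dy":0,"dz":0,"twist":0},{"hand":0,"dx":0,"dy":0,"dz":0.04,"twist":0},{"hand":0,"dx":0,"dy":0,"dz":0.04,"twist":0},{"hand":0,"dx":0,"dy":0,"dz":0.018,"twist":0},{"hand":0.2,"dx":0,"dy":0,"dz":0,"twist":0},{"hand":0.3,"dx":0,"dy":0,"dz":0,"twist":0},{"hand":0.5,"dx":0,"dy":0,"dz":0,"twist":0},{"hand":0.5,"dx":0,"dy":0,"dz":0,"twist":0},{"hand":0.5,"dx":0,"dy":0,"dz":0,"twist":0},{"hand":0.5,"dx":0,"dy":0,"dz":0,"twist":0.022},{"hand":0.5,"dx":0,"dy":0,"dz":0,"twist":0},{"hand":0.5,"dx":0,"dy":0,"dz":0,"twist":0},{"hand":0.2,"dx":0,"dy":0,"dz":0,"twist":0},{"hand":0,"dx":0,"dy":0,"dz":0,"twist":0},{"hand":0,"dx":0,"dy":0,"dz":0,"twist":0},{"hand":0,"dx":0,"dy":0,"dz":-0.05,"twist":0},{"hand":0,"dx":0,"dy":0,"dz":-0.05,"twist":0},{"hand":0,"dx":-0.025,"dy":0,"dz":0,"twist":0},{"hand":0,"dx":0,"dy":0,"dz":0,"twist":0}]'; python3 - <<'E'
from rect import *
s=snap('wrist','w7');go(s)
# pin by orange blob in top view
for n in('wrist','top'):
    s=snap(n,'p'+n);a=s['color'].astype(int);m=(a[...,0]>150)&(a[...,0]>a[...,1]+60)&(a[...,1]>a[...,2]+25)
    uv=w2px(s,(531,-146,125));v,u=np.mgrid[:420,:560];m&=np.hypot(u-uv[0],v-uv[1])<45
    q=np.argwhere(m);print(n,uv,len(q),q.min(0) if len(q) else'',q.max(0) if len(q) else '')
st=robot.state();print(st['tool_pos'],st['joints'],st['ee_rot'])
E
```

```text
time_s: 10.28
tool_pos: [546.5, -47.5, 181.8]
ee_rot: [2.954, 1.068, 0.0]
force: [0.1, 0.2, 0.2]
width: 1.001
gripper_force: 0.0
centre 566.2282937254507 -31.024978158818165 R 24.800000000000097 green -102.0 ticks -106.1 needle rad -107.5 line 73.8(mod180) tipR 23.4
wrist [368.80375684 320.43415597] 332 [309 359] [328 380]
top [354.08985193 224.68065189] 0  
[547.19000987 -46.70806017 180.92267789] [-2.18366467e-01  3.69223976e-01 -1.76691367e-01  1.02533956e+00
  1.28811609e-04  2.22866196e+00] [-2.95370996e+00 -1.06909972e+00  4.99627396e-04]
```

The bezel now reads within about 1° of the needle. Next is the orange pin, expected at (531.5,-146).

```bash
python3 -m inch '[{"hand":0,"dx":-0.038,"dy":0.033,"dz":0,"twist":0},{"hand":0,"dx":-0.0377,"dy":0.0333,"dz":0,"twist":0},{"hand":0,"dx":0,"dy":0,"dz":0,"twist":-0.145},{"hand":0,"dx":0,"dy":0,"dz":0,"twist":-0.145},{"hand":0,"dx":0,"dy":0,"dz":0,"twist":-0.145},{"hand":0,"dx":0,"dy":0,"dz":0,"twist":-0.15},{"hand":0,"dx":0,"dy":0,"dz":0,"twist":0},{"hand":0,"dx":0,"dy":0,"dz":0,"twist":0}]'; python3 - <<'E'
from h import *
s=snap('wrist','w8');a=s['color'].astype(int);m=((a[...,0]>150)&(a[...,0]>a[...,1]+60)&(a[...,1]>a[...,2]+15)).astype('uint8')
n,l,st,c=cv2.connectedComponentsWithStats(m);i=1+st[1:,4].argmax();print(st[i],c[i]);print(w2px(s,(531.5,-146.1,125)),w2px(s,(531.5,-146.1,64)))
cv2.imwrite('pics/w8.png',s['color'][:,:,::-1]);print(robot.state()['tool_pos'],robot.state()['ee_rot'])
E
```

```text
time_s: 11.42
tool_pos: [531.5, -146.0, 181.0]
ee_rot: [-2.522, -1.872, 0.0]
force: [0.4, 0.1, 0.7]
width: 0.998
gripper_force: 0.0
[271 222  24  17 276] [283.36594203 230.19927536]
[281.54438044 227.06798051] [281.66165979 202.40779019]
[ 531.49394776 -146.07758887  181.06956192] [-2.52205395e+00 -1.87267118e+00  2.94106516e-04]
```

View pics/w8.png

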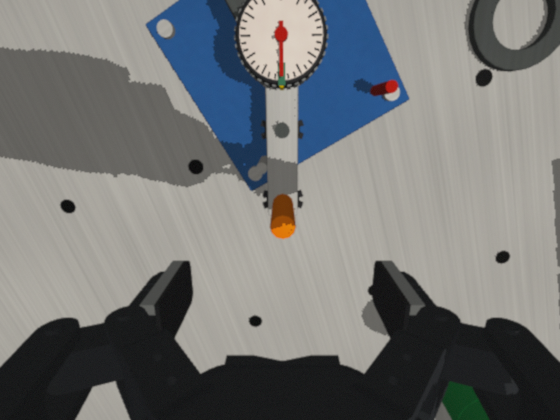

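The pin top is at (283,229), matching the prediction within 1–2 mm, and the needle and green mark line up. Now I'll descend and grip.

```bash
python3 -m inch '[{"hand":0,"dx":-0.001,"dy":0.001,"dz":0.04,"twist":0},{"hand":0,"dx":0,"dy":0,"dz":0.04,"twist":0},{"hand":0,"dx":0,"dy":0,"dz":0.02,"twist":0},{"hand":0.4,"dx":0,"dy":0,"dz":0,"twist":0},{"hand":0.6,"dx":0,"dy":0,"dz":0,"twist":0},{"hand":0.75,"dx":0,"dy":0,"dz":0,"twist":0},{"hand":0.9,"dx":0,"dy":0,"dz":0,"twist":0},{"hand":0.95,"dx":0,"dy":0,"dz":0,"twist":0},{"hand":0.95,"dx":0,"dy":0,"dz":0,"twist":0},{"hand":0.95,"dx":0,"dy":0,"dz":0,"twist":0}]' 60; python3 - <<'E'
from h import *
p=robot.state()['tool_pos'];d=p[:2]-[566,-31.2];print(p,np.degrees(np.arctan2(d[1],d[0])),np.hypot(*d))
E
```

```text
time_s: 12.72
tool_pos: [532.4, -147.7, 82.4]
ee_rot: [2.519, 1.875, 0.001]
force: [-1.8, 0.5, 7.1]
width: 0.199
gripper_force: 58.3
[ 532.39339181 -147.68485116   82.35285164] -106.09318158234903 121.23582252869427
```

```bash
python3 -m inch '[{"hand":0.95,"dx":0.0005,"dy":0.01103,"dz":0,"twist":-0.0917},{"hand":0.95,"dx":0.0005,"dy":0.01103,"dz":0,"twist":-0.0917},{"hand":0.95,"dx":0.0005,"dy":0.01103,"dz":0,"twist":-0.0917},{"hand":0.95,"dx":0.0005,"dy":0.01103,"dz":0,"twist":-0.0917},{"hand":0.95,"dx":0.0005,"dy":0.01103,"dz":0,"twist":-0.0917},{"hand":0.95,"dx":0.0005,"dy":0.01103,"dz":0,"twist":-0.0917},{"hand":0.95,"dx":0.0005,"dy":0.01103,"dz":0,"twist":-0.0917},{"hand":0.95,"dx":0.0005,"dy":0.01103,"dz":0,"twist":-0.0917},{"hand":0.95,"dx":0.0005,"dy":0.01103,"dz":0,"twist":-0.0917},{"hand":0.95,"dx":0.0005,"dy":0.01103,"dz":0,"twist":-0.0917},{"hand":0.95,"dx":0,"dy":0,"dz":0,"twist":0},{"hand":0.95,"dx":0,"dy":0,"dz":0,"twist":0}]'; python3 - <<'E'
from h import *
from scipy.spatial.transform import Rotation as R
st=robot.state();p=st['tool_pos'];d=p[:2]-[566,-31.2];print(p,np.degrees(np.arctan2(d[1],d[0])),np.hypot(*d))
print('force in tool',R.from_rotvec(st['ee_rot']).inv().apply(st['force']),st['moment'])
E
```

```text
time_s: 14.22
tool_pos: [636.2, -129.3, 82.3]
ee_rot: [-1.429, -2.796, 0.001]
force: [-7.4, 2.0, 10.1]
width: 0.195
gripper_force: 59.0
[ 636.17480581 -129.25286842   82.31680531] -54.40933203397552 120.57722992472233
force in tool [  5.94387926  -4.86546608 -10.13656214] [ 0.43461067  1.50443558 -0.22687998]
```

```bash
cat > f.py <<'E'
from h import *
from scipy.spatial.transform import Rotation as R
st=robot.state();p=st['tool_pos'];d=p[:2]-[566,-31.2];print(p,np.degrees(np.arctan2(d[1],d[0])),np.hypot(*d))
print('force in tool',R.from_rotvec(st['ee_rot']).inv().apply(st['force']))
E
python3 -m inch '[{"hand":0.95,"dx":0.0005,"dy":0.01103,"dz":0,"twist":-0.0917},{"hand":0.95,"dx":0.0003,"dy":0.0085,"dz":0,"twist":-0.07},{"hand":0.95,"dx":0,"dy":0,"dz":0,"twist":0},{"hand":0.95,"dx":0,"dy":0,"dz":0,"twist":0}]';python3 f.py;python3 -m inch '[{"hand":0.95,"dx":0,"dy":0.0025,"dz":0,"twist":-0.02},{"hand":0.95,"dx":0,"dy":0,"dz":0,"twist":0},{"hand":0.95,"dx":0,"dy":0,"dz":0,"twist":0}]';python3 f.py;python3 -m inch '[{"hand":0.95,"dx":0,"dy":0.0015,"dz":0,"twist":-0.01},{"hand":0.95,"dx":0,"dy":0,"dz":0,"twist":0},{"hand":0.95,"dx":0,"dy":0,"dz":0,"twist":0}]';python3 f.py
```

```text
time_s: 14.72
tool_pos: [650.7, -116.8, 82.3]
ee_rot: [-1.199, -2.902, 0.001]
force: [-9.2, 0.9, 10.4]
width: 0.191
gripper_force: 59.1
[ 650.72640713 -116.83076502   82.31847359] -45.30415745030468 120.46240900225649
force in tool [  7.15926181  -5.87842659 -10.36739141]
time_s: 15.1
tool_pos: [652.3, -115.2, 82.3]
ee_rot: [-1.17, -2.913, 0.001]
force: [-9.6, 1.6, 10.8]
width: 0.193
gripper_force: 59.1
[ 652.34849326 -115.15113324   82.30293713] -44.19348303105974 120.43195199578952
force in tool [  8.10712062  -5.51280546 -10.81811259]
time_s: 15.48
tool_pos: [653.1, -114.4, 82.3]
ee_rot: [-1.156, -2.919, 0.002]
force: [-10.2, 0.9, 10.6]
width: 0.199
gripper_force: 59.2
[ 653.10367556 -114.38638388   82.3424829 ] -43.68222076987713 120.44511097456379
force in tool [  8.08434192  -6.39124557 -10.60952236]
```

Not against the stop yet, since the forward force shows no jump. I'll continue in small steps.

```bash
python3 -m inch '[{"hand":0.95,"dx":0,"dy":0.0015,"dz":0,"twist":-0.01},{"hand":0.95,"dx":0,"dy":0,"dz":0,"twist":0},{"hand":0.95,"dx":0,"dy":0,"dz":0,"twist":0}]';python3 f.py;python3 -m inch '[{"hand":0.95,"dx":0,"dy":0.0015,"dz":0,"twist":-0.01},{"hand":0.95,"dx":0,"dy":0,"dz":0,"twist":0},{"hand":0.95,"dx":0,"dy":0,"dz":0,"twist":0}]';python3 f.py
```

```text
time_s: 15.85
tool_pos: [653.1, -114.3, 82.3]
ee_rot: [-1.142, -2.923, 0.006]
force: [-15.0, -5.1, 13.2]
width: 0.198
gripper_force: 59.6
[ 653.13895793 -114.34617617   82.30094771] -43.656796242660455 120.44286862343294
force in tool [  7.61173418 -14.01898271 -13.10040469]
time_s: 16.23
tool_pos: [653.2, -114.3, 82.3]
ee_rot: [-1.129, -2.927, 0.009]
force: [-19.8, -9.2, 15.2]
width: 0.195
gripper_force: 60.1
[ 653.18428422 -114.28570245   82.27568941] -43.621095223058504 120.43393776507041
force in tool [  8.54633314 -20.17531277 -15.00476996]
```

The position has stalled while the push rose from about 6 N to 20 N, so the arm is on the stop. One last look to check.

```bash
python3 - <<'E'
from rect import *
s=snap('wrist','w9');uv=w2px(s,(566,-31,117));print(uv)
try: go(s)
except Exception as e: print(e)
E
```

```text
[290.76072129 -54.99088619]
centre 566.1549703667853 -32.06333053968748 R 24.40000000000009 green -51.5 ticks -56.3 needle rad -43.3 line 136.3(mod180) tipR 22.4
```

View pics/w9.png

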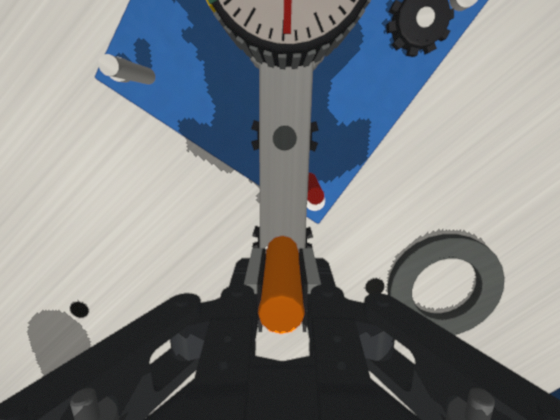

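The arm lies against the red stop at (315,190) with the pin held between the fingers. The tick phase is unchanged (-106.3°), so the bezel has not moved.

```bash
python3 -c "
from plant import finish_job
print(finish_job())"
```

```text
the job is handed in; nothing more can be done
None
```

The bezel's green zero mark was set to within about 1° of the needle with the arm at rest, and the arm was then wound onto the red stop and handed in at about 16 s, still held there by the orange pin.

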